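Return the shoe studs to their cell

TASK

Pick up the scoop by its upright grip and tip its four steel studs straight into the one empty cell of the grey tray, then stand the scoop upright back on the black rubber mat. Also drop the stray stud that lies on the bench between them into that same cell. All five studs must end up down inside that cell, none in another; do not push the other things on the bench about.

Things in the scene. Friction and masses are not known exactly. Their poses are not given: they have to be found in the camera images.
- tray: grey plastic tray fixed left or right on the bench, 137 x 204 mm (its x, y), 40 mm tall, floor and walls 3 mm: 2 x 3 square cells, 64 mm inside, 67 mm pitch, centres at x = -33.5, 33.5 and y = -67, 0, 67 mm. Origin: centre of its underside, z up. Five cells hold other stock up to 25 mm deep (buckles, heel tips, wooden blocks, D-rings, big rubber studs); one is empty
- cell: the tray's one empty cell, which differs from run to run: origin at the centre of its inner floor, 3 mm above the tray's underside; x and y along the tray's sides, z up. Inside 64 x 64 mm, walls rise 37 mm above this point
- mat: black rubber mat, 160 x 160 mm, 2 mm thick, fixed on the bench on the other side from the tray; origin at the centre of its underside, x and y along its sides. The scoop starts on it
- scoop_grip (a point): grip of the loose aluminium scoop (about 90 g): upright tab at its closed back end, 12 mm thick along the scoop's x, 28 mm wide along y, top 80 mm above the scoop's underside. Point: middle of the tab, 60 mm above the underside; pinch it across the 12 mm from above. Scoop axes: -x towards the open mouth (at the start roughly towards the robot), z up
- scoop_mouth (a point): middle of the floor's upper edge at the scoop's open mouth, 106 mm to -x and 57.5 mm below scoop_grip; same axes. The scoop is a straight chute 100 mm long, 48 mm wide (43 inside), floor and walls 2.5 mm, side walls 26 mm tall, no lip at the mouth. The studs slide out over this edge once the floor is tipped mouth-down beyond 15 to 25 degrees
- stud1_mid (a point): dark steel screw-in sole stud: squat round cone, 18 mm across its flat foot, 13 mm across the top, 12 mm tall, 14 g; this point is its centre, 6 mm above its foot, z up along its axis. One of the four that start upright in the scoop, two by two
- stud2_mid (a point): dark steel screw-in sole stud: squat round cone, 18 mm across its flat foot, 13 mm across the top, 12 mm tall, 14 g; this point is its centre, 6 mm above its foot, z up along its axis. One of the four that start upright in the scoop, two by two
- stud3_mid (a point): dark steel screw-in sole stud: squat round cone, 18 mm across its flat foot, 13 mm across the top, 12 mm tall, 14 g; this point is its centre, 6 mm above its foot, z up along its axis. One of the four that start upright in the scoop, two by two
- stud4_mid (a point): dark steel screw-in sole stud: squat round cone, 18 mm across its flat foot, 13 mm across the top, 12 mm tall, 14 g; this point is its centre, 6 mm above its foot, z up along its axis. One of the four that start upright in the scoop, two by two
- stray_mid (a point): dark steel screw-in sole stud: squat round cone, 18 mm across its flat foot, 13 mm across the top, 12 mm tall, 14 g; this point is its centre, 6 mm above its foot, z up along its axis. The stray one, starting upright on the bench between the tray and the mat
- polish_tin_mid (a point): bystander: flat closed steel tin, 72 mm across, 30 mm tall, point at its centre
- tape_roll_mid (a point): bystander: pale roll of tape, 64 mm across, 19 mm tall, point at its centre
- shoe_brush: bystander: brush lying on the bench beyond, along its x; origin on the bench under it
- hammer: bystander: hammer lying on the bench beyond, along its x; origin on the bench under it
- glue_jar: bystander: white jar, 64 mm across, 85 mm tall, to the left; origin under its centre
- primer_bottle: bystander: white bottle, 56 mm across, 140 mm tall, to the right; origin under its centre
- scoop_mid (a point): the scoop again: centre of its chute's underside, midway (50 mm) between mouth and back end; same axes
There are look-alikes about, which are no part of the job. What is shaped like the part that bears scoop_grip but purple or red is not meant.

How it is judged:
By the outcome, as a careful person would: the job done as asked, in the order asked, and still so for the second after the job is handed in, with the robot touching nothing.
It also fails if it takes over 64 s, if anything falls off the work surface, if the arm or the gripper's body presses on something with over 40 N, if the wrist force passes 120 N, or if a joint passes its speed limit or range.

ROBOT

A 6-joint arm with a two-finger parallel gripper is mounted at the origin on the work surface. World frame = base frame: x ahead of the robot, y to its left, z up, the work surface at z = 0. Lengths are in m, angles in rad, forces in N, time in s.
With the tool pointing down it reaches from about 0.425 to 0.925 m from the base axis. Payload 12.5 kg.
Tool frame: the origin (TCP) lies at the very end of the fingers, on their centre line; the grasp point (between the pads) lies 19 mm behind it; z points along the fingers, y is the line along which they close (so a half turn about z gives the same grasp; the last joint's range is limited). The gripper opens to 85 mm and grips with 20 to 120 N. Pads are 22 mm wide; open, the fingers measure 114 mm over their backs; the gripper's body (76 mm by 85 mm) begins 54 mm behind the grasp point. The pads swing forward as they close: fully open they stand 13 mm farther back than shut.
Start: joints at [-1.21, 0.491, 1.559, -0, 1.092, -0.106], TCP at [0.281, -0.558, 0.231] pointing down, gripper open.
Joint ranges: [-3.1, 3.1], [-0.84, 2.19], [0.05, 2.79], [-1.13, 4.28], [0.06, 2.93], [-2.69, 2.69]. Speed limits (rad/s): [2.22, 2.22, 2.79, 3.14, 3.14, 3.14].

INTERFACE

Orientations are given as a 3x3 rotation matrix whose columns are the frame's x, y, z axes.
In Python, from cell import ctrl gives the robot as it stands.
- The arm moves only by the tool drive_tool, never from a script. Its argument "series" is a list of rows, each an object of numbers: "tx", "ty", "tz": the shift along the tool's x, y, z in mm; "wx", "wy", "wz": the turn, a rotation vector about the tool's x, y, z in rad; "grip": the closure, from -1 (fully open) to 1 (shut). In form: [{"tx": .., "ty": .., "tz": .., "wx": .., "wy": .., "wz": .., "grip": ..}, ...]. A call has 1 to 8 rows; each row is the pose to reach, as a shift and turn from the pose commanded when the call began, along the tool's axes at that moment; what a row does not reach only later rows make up. A row lasts 1/10 s, in which the tool goes at most 50 mm and 8.59 degrees, less where a joint would pass 70% of its speed; a pose out of reach is approached as far as the arm can. A call with a gripper value outside its range is refused whole. The fingers move at their own pace and stop on an object; "squeeze" is the grip in N (left out, the last holds). Time passes only in rows, so rows that repeat a pose let the fingers close. It gives the time, the measured TCP pose, the force, the opening and the grip force at its end, in the units of the state.
- ctrl.get_obs(): the state, without advancing time (a new reading comes with each control period).
- ctrl.camera(name): name is "scene" or "side" or "wrist"; returns a dict with "color" (400x640x3 uint8, red, green, blue), "z_map" (400x640 float32, m along the optical axis (not along the pixel's ray), 0 where there is no reading), "camera_matrix" (3x3 intrinsics, pixels), "world_from_camera" (4x4, takes a point from camera to world coordinates); the wrist camera has in their place "mount" (4x4, takes a point from camera to tool coordinates, whose origin is the TCP and whose axes are the flange's). Camera axes: x right, y up, looking along -z (the intrinsics and any distortion apply to the point x, -y, -z); pixel columns grow to the right and rows downward; lengths in m; the calibration is good to about 2 mm. A picture is of the moment at which its call begins: read the wrist's pose just before it.
- ctrl.hand_in(): hands the job in; it is judged then, once.
Trained networks look in the newest picture that a camera, given by its name, has taken for a name from the list of things; names that differ only in an ending like _2 or _b are one class to them, and where a whole thing is asked for, a point or a joint stands for the part that bears it (a point fixed in the world has none). Each returns a list of dicts, best first, with "conf" (0 to 1); they miss things now and then, are a little off and sometimes report something else, mostly with a low value. They report only what shows in the picture. A call takes as long as a camera call. They do not tell look-alikes from the thing itself.
- ctrl.recognise(camera, target): "centre" ([x, y, z] in m, in world coordinates, good to about 4 mm: the middle of the surface that is visible of it).
- ctrl.outline_of(camera, target): "mask" (400x640 bool, what is visible of it).
The state is a dict: "time_s": time; "joint_positions": joint angles; "joint_vel": joint speeds; "effort": joint torques, N m; "eef_pos": TCP position; "tcp_rot": TCP orientation; "ft_force": force on the tool from outside, world axes, zero at the start; "wrist_torque": the same for the moment, N m; "opening": finger opening in m; "finger_force": force on a finger pad.
Only numpy, scipy, OpenCV 4.12 (cv2) and the standard library are available. Lean on these libraries where they do the work, as an engineer would, in place of code of your own. Each camera call takes 0.05 s, during which the arm holds its last target. There are 200 camera calls.

## Working session

There is one attempt and no reset: what is moved stays moved. The work goes in short steps, Python scripts to look and compute and a tool call to move; the robot and the scene stay as the last step left them, time stands still between calls to the robot, and variables do not carry over. Pictures are saved under pics/ and viewed, at most 10 in all, crops included, and the job is handed in when it is done.

Besides the shell and the picture viewer there is one more tool, called after "Call:" as name([rows], argument=value, ...), one row to a line, values as JSON. drive_tool: Moves the arm, as the interface text tells. Its arguments: {"type":"object","properties":{"series":{"type":"array","items":{"type":"object","properties":{"tx":{"type":"number"},"ty":{"type":"number"},"tz":{"type":"number"},"wx":{"type":"number"},"wy":{"type":"number"},"wz":{"type":"number"},"grip":{"type":"number"}}}},"squeeze":{"type":"number"}},"required":["series"]}

```bash
mkdir -p pics; ls; cat > h.py <<'E'
import numpy as np, cv2
from cell import ctrl
def snap(n,f=None):
    o=ctrl.get_obs(); c=ctrl.camera(n)
    if n=="wrist":
        T=np.eye(4);T[:3,:3]=o["tcp_rot"];T[:3,3]=o["eef_pos"];c["world_from_camera"]=T@np.array(c["mount"])
    if f: cv2.imwrite("pics/"+f,c["color"][...,::-1])
    return c
def world(c):
    K=np.array(c["camera_matrix"]);z=c["z_map"];v,u=np.mgrid[:400,:640]
    P=np.stack([(u-K[0,2])/K[0,0]*z,-(v-K[1,2])/K[1,1]*z,-z,np.ones_like(z)],-1)
    W=(P@np.array(c["world_from_camera"]).T)[...,:3]; W[z==0]=np.nan
    return W
E
python3 - <<'E'
from h import *
for n in ["scene","side"]:
    c=snap(n,n+"0.png");W=world(c);np.save(n+"W.npy",W)
    print(n,np.round(c["world_from_camera"],3).tolist())
    for t in ["tray","cell","mat","scoop_grip","scoop_mouth","stray_mid","stud1_mid","polish_tin_mid","tape_roll_mid","primer_bottle","glue_jar"]:
        print(t,[(np.round(r["centre"],3).tolist(),round(r["conf"],2)) for r in ctrl.recognise(n,t)][:5])
E
```

```text
pics
scene [[-0.137, -0.766, 0.628, 1.358], [0.991, -0.112, 0.079, 0.083], [0.01, 0.633, 0.774, 1.114], [0.0, 0.0, 0.0, 1.0]]
tray [([0.508, 0.222, 0.021], 0.72)]
cell [([0.463, 0.139, 0.006], 0.57)]
mat [([0.519, -0.223, 0.005], 0.67), ([0.759, -0.259, 0.021], 0.2)]
scoop_grip [([0.363, -0.37, 0.018], 0.89), ([0.584, -0.401, 0.003], 0.85), ([0.315, -0.193, 0.012], 0.75), ([0.569, -0.185, 0.017], 0.67)]
scoop_mouth [([0.318, -0.193, 0.015], 0.89), ([0.363, -0.371, 0.02], 0.78), ([0.586, -0.397, 0.001], 0.68), ([0.568, -0.18, 0.024], 0.57)]
stray_mid [([0.719, 0.01, 0.031], 0.36)]
stud1_mid [([0.52, -0.223, 0.004], 0.4)]
polish_tin_mid [([0.475, 0.468, 0.062], 0.68), ([0.72, 0.012, 0.03], 0.67), ([0.463, -0.451, 0.081], 0.65)]
tape_roll_mid [([0.402, -0.003, 0.022], 0.49)]
primer_bottle [([0.462, -0.45, 0.081], 0.8)]
glue_jar [([0.476, 0.471, 0.06], 0.96)]
side [[-0.928, 0.232, -0.293, 0.245], [-0.374, -0.56, 0.74, 0.723], [0.008, 0.795, 0.606, 0.667], [0.0, 0.0, 0.0, 1.0]]
tray [([0.503, 0.236, 0.02], 0.68)]
cell [([0.481, 0.122, 0.004], 0.68)]
mat [([0.495, -0.188, -0.001], 0.68), ([0.539, -0.176, 0.021], 0.52)]
scoop_grip [([0.536, -0.176, 0.021], 0.85), ([0.317, -0.182, 0.014], 0.81), ([0.333, -0.36, 0.016], 0.78), ([0.591, -0.397, 0.017], 0.6)]
scoop_mouth [([0.335, -0.358, 0.016], 0.96), ([0.588, -0.394, 0.016], 0.84), ([0.318, -0.185, 0.017], 0.63), ([0.541, -0.178, 0.023], 0.55)]
stray_mid []
stud1_mid [([0.701, 0.019, 0.026], 0.21)]
polish_tin_mid [([0.7, 0.016, 0.026], 0.86)]
tape_roll_mid [([0.394, 0.008, 0.022], 0.69), ([0.446, -0.44, 0.067], 0.53)]
primer_bottle [([0.449, -0.444, 0.069], 0.77), ([0.499, -0.191, 0.002], 0.61), ([0.447, 0.482, 0.082], 0.38)]
glue_jar [([0.449, 0.483, 0.087], 0.65)]
```

View pics/scene0.png

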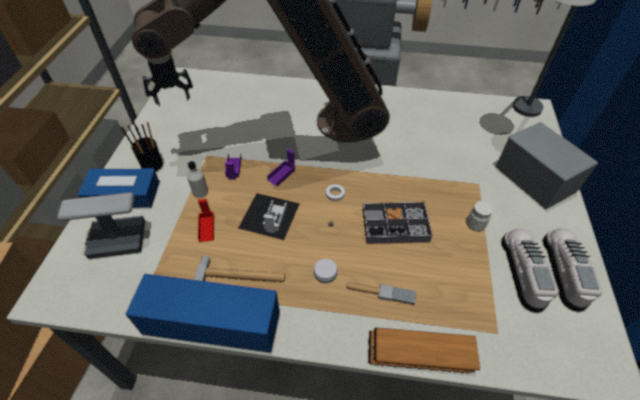

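View pics/side0.png

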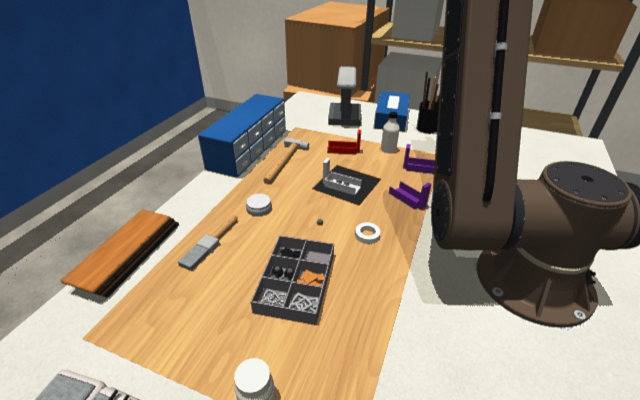

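The real scoop is the aluminium one on the black mat, at scene (272,213) and side (340,178). The look-alikes are purple at scene (233,167) and (284,168), and red at (206,220). The stray stud is at scene (331,223). The empty cell looks like the one at scene (375,213) / side (318,257). I'll confirm with an enlarged crop and measure.

```bash
python3 - <<'E'
from h import *
a=cv2.imread("pics/scene0.png");b=cv2.imread("pics/side0.png")
A=cv2.resize(a[150:270,230:440],None,fx=3.8,fy=2.5*1.0,interpolation=3)[:300,:798]
B=cv2.resize(b[145:325,235:445],(350,300),interpolation=3)
C=np.zeros((600,798,3),np.uint8);C[:300,:A.shape[1]]=A;C[300:,:350]=B
s=cv2.resize(b[150:205,310:385],(440,300),interpolation=3);C[300:,355:795]=s
cv2.imwrite("pics/crop1.png",C)
for n in ["scene","side"]:
    W=np.load(n+"W.npy");im=cv2.imread(f"pics/{n}0.png").astype(int)
    x,y,z=W[...,0],W[...,1],W[...,2]
    def rect(m,l):
        p=W[m][:,:2].astype(np.float32);r=cv2.minAreaRect(p*1000);print(n,l,len(p),np.round(r[0],1),np.round(r[1],1),round(r[2],1),"z",np.round(np.percentile(W[m][:,2],[5,50,95]),4))
    ROI=(x>.35)&(x<.65)
    rect(ROI&(y>.08)&(y<.35)&(z>.034)&(z<.05),"traytop")
    rect(ROI&(y>-.32)&(y<-.1)&(z>.07)&(z<.09),"gripTop")
    rect(ROI&(y>-.32)&(y<-.1)&(z>.022)&(z<.04),"scoopwalls")
    mat=(x>.38)&(x<.65)&(y>-.33)&(y<-.08)&(im.max(2)<50)&(z<.008);rect(mat,"mat")
    st=(x>.42)&(x<.62)&(y>-.08)&(y<.08)&(z>.006)&(z<.02);rect(st,"stray");print(np.round(W[st][W[st][:,2]>.009].mean(0),4), np.nanmedian(z[(x>.45)&(x<.6)&(abs(y)<.05)]))
E
```

```text
scene traytop 487 [502.4 213.5] [142.2 204.8] 10.3 z [0.0345 0.0385 0.0428]
scene gripTop 48 [ 582.9 -183.4] [29.5 13.9] 87.0 z [0.0716 0.0795 0.0839]
scene scoopwalls 105 [ 468.5 -188.4] [245.   68.3] 9.1 z [0.0224 0.0261 0.0356]
scene mat 1067 [ 519.1 -201.9] [152.7 152.5] 80.5 z [-0.0026  0.0013  0.0052]
scene stray 65 [516.7 -13.6] [139.7 199.1] 83.3 z [0.0063 0.0106 0.0192]
[0.4578 0.002  0.0139] 0.00029832025771536763
side traytop 886 [498.8 211.4] [138.1 206.9] 9.8 z [0.0345 0.0377 0.04  ]
side gripTop 33 [ 577.1 -183.1] [26.2 10.7] 82.2 z [0.0723 0.0793 0.0815]
side scoopwalls 169 [ 464.1 -187.8] [240.4  72.9] 9.5 z [0.0223 0.0255 0.0347]
side mat 678 [ 516.1 -204.8] [153.4 154.1] 81.4 z [-0.0017  0.0005  0.0027]
side stray 32 [474.2   0.7] [ 25.4 109.4] 87.5 z [0.0069 0.0111 0.0178]
[0.4848 0.0039 0.0127] -0.0008579801428192368
```

View pics/crop1.png

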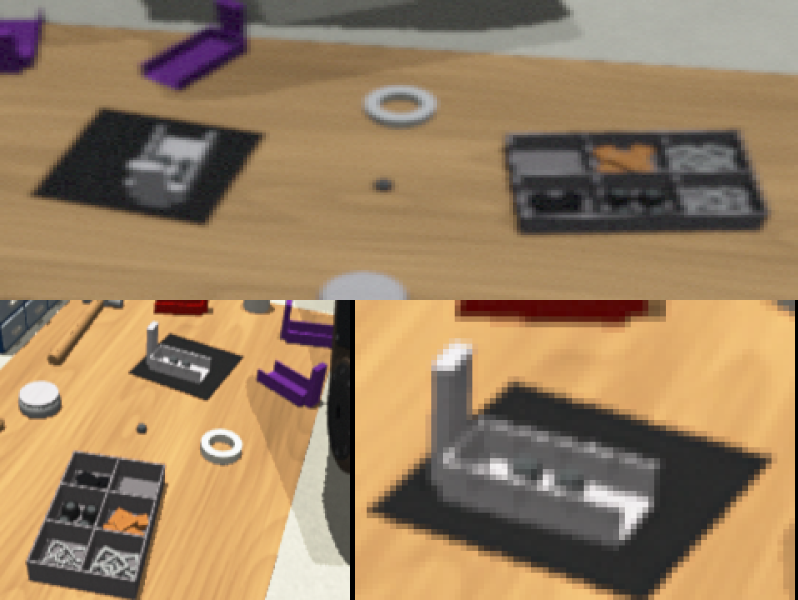

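The crop confirms it. The silver scoop on the black mat at (272,213) fits: it is aluminium, holds dark studs, and isn't purple or red. The empty cell is the tray's near/right one, at (375,213), with a bare grey floor. Next I'll view the scoop with the wrist camera from above.

```bash
cat >> h.py <<'E'
from scipy.spatial.transform import Rotation as Ro
def Rdown(yaw,sgn=1):
    "tool down, tool y along world direction at yaw"
    y=np.array([np.cos(yaw),np.sin(yaw),0]);z=np.array([0,0,-1.]);return np.stack([np.cross(y,z),y,z],1)
def rel(p,R,o=None):
    o=o or ctrl.get_obs();R0=np.array(o["tcp_rot"]);p0=np.array(o["eef_pos"])
    t=R0.T@(np.array(p)-p0)*1000;w=Ro.from_matrix(R0.T@R).as_rotvec();return np.round(t,1),np.round(w,3)
E
python3 - <<'E'
from h import *
o=ctrl.get_obs();print({k:np.round(v,3).tolist() for k,v in o.items()})
c=snap("wrist");print(np.round(c["mount"],3).tolist(),c["camera_matrix"])
for yaw in (-.09,-.09+np.pi): print(rel([.53,-.18,.33],Rdown(yaw)))
E
```

```text
{'time_s': 1.2, 'joint_positions': [-1.21, 0.491, 1.559, 0.0, 1.092, -0.106], 'joint_vel': [-0.001, 0.001, 0.0, 0.0, 0.001, 0.0], 'effort': [0.004, -61.826, -26.185, -0.0, 0.0, -0.0], 'eef_pos': [0.281, -0.558, 0.231], 'tcp_rot': [[0.893, 0.45, 0.0], [0.45, -0.893, -0.0], [0.0, 0.0, -1.0]], 'ft_force': [0.58, -0.021, -0.428], 'wrist_torque': [-0.029, 0.026, 0.044], 'finger_force': 0.0, 'opening': 0.085}
[[0.001, 0.954, 0.3, 0.078], [1.0, -0.001, -0.0, -0.001], [0.0, 0.3, -0.954, -0.142], [0.0, 0.0, 0.0, 1.0]] [[325.97399054   0.         320.92547469]
 [  0.         325.97399054 200.05578513]
 [  0.           0.           1.        ]]
(array([ 392.3, -225.7,  -98.7]), array([ 0.   ,  0.   , -1.014]))
(array([ 392.3, -225.7,  -98.7]), array([ 0.   , -0.   ,  2.128]))
```

Call:
drive_tool([
  {"tx": 40,"ty": -26,"tz": -20,"wz": -0.12},
  {"tx": 80,"ty": -52,"tz": -20,"wz": -0.25},
  {"tx": 120,"ty": -78,"tz": -20,"wz": -0.37},
  {"tx": 160,"ty": -104,"tz": -20,"wz": -0.5},
  {"tx": 200,"ty": -130,"tz": -20,"wz": -0.62},
  {"tx": 240,"ty": -156,"tz": -20,"wz": -0.75},
  {"tx": 280,"ty": -182,"tz": -20,"wz": -0.87},
  {"tx": 320,"ty": -208,"tz": -20,"wz": -1.014},
])

```text
validation failed for argument at $.se...
```

```bash
python3 - <<'E'
from h import *
print(rel([.53,-.13,.25],Rdown(-.09)))
E
```

```text
(array([ 414.8, -270.4,  -18.7]), array([ 0.   ,  0.   , -1.014]))
```

Call:
drive_tool([
  {"tx": 40,"ty": -26,"tz": -20,"wx": 0,"wy": 0,"wz": -0.12,"grip": -1},
  {"tx": 80,"ty": -52,"tz": -20,"wx": 0,"wy": 0,"wz": -0.25,"grip": -1},
  {"tx": 120,"ty": -78,"tz": -20,"wx": 0,"wy": 0,"wz": -0.37,"grip": -1},
  {"tx": 160,"ty": -104,"tz": -20,"wx": 0,"wy": 0,"wz": -0.5,"grip": -1},
  {"tx": 200,"ty": -130,"tz": -20,"wx": 0,"wy": 0,"wz": -0.62,"grip": -1},
  {"tx": 240,"ty": -156,"tz": -20,"wx": 0,"wy": 0,"wz": -0.75,"grip": -1},
  {"tx": 280,"ty": -182,"tz": -20,"wx": 0,"wy": 0,"wz": -0.87,"grip": -1},
  {"tx": 320,"ty": -208,"tz": -20,"wx": 0,"wy": 0,"wz": -1.014,"grip": -1},
])

```text
time_s: 2.05
eef_pos: [0.4742, -0.2266, 0.2516]
tcp_rot: [[0.085, 0.996, 0.001], [0.996, -0.085, -0.0], [-0.0, 0.001, -1.0]]
ft_force: [0.6, 0.0, 0.1]
opening: 0.0855
finger_force: 0.0
```

```bash
python3 - <<'E'
from h import *
print(rel([.53,-.13,.25],Rdown(-.09)))
E
```

```text
(array([101. ,  47.4,   1.6]), array([0.001, 0.   , 0.005]))
```

Call:
drive_tool([
  {"tx": 34,"ty": 16,"tz": 0,"wx": 0,"wy": 0,"wz": 0,"grip": -1},
  {"tx": 68,"ty": 32,"tz": 0,"wx": 0,"wy": 0,"wz": 0,"grip": -1},
  {"tx": 100,"ty": 47,"tz": 0,"wx": 0,"wy": 0,"wz": 0,"grip": -1},
  {"tx": 100,"ty": 47,"tz": 0,"wx": 0,"wy": 0,"wz": 0,"grip": -1},
  {"tx": 100,"ty": 47,"tz": 0,"wx": 0,"wy": 0,"wz": 0,"grip": -1},
])

```text
time_s: 2.55
eef_pos: [0.5294, -0.1325, 0.2512]
tcp_rot: [[0.088, 0.996, -0.0], [0.996, -0.088, -0.0], [-0.0, -0.0, -1.0]]
ft_force: [0.9, -0.8, -0.4]
opening: 0.0855
finger_force: 0.0
```

```bash
python3 - <<'E'
from h import *
c=snap("wrist","w1.png");W=world(c);np.save("w1.npy",W);im=c["color"].astype(int)
print(ctrl.get_obs()["joint_positions"],ctrl.get_obs()["eef_pos"])
x,y,z=W[...,0],W[...,1],W[...,2]
def rect(m,l):
    p=W[m][:,:2].astype(np.float32)
    if len(p)<3: print(l,len(p));return
    r=cv2.minAreaRect(p*1000);v=np.argwhere(m).mean(0)
    print(l,len(p),np.round(r[0],1),np.round(r[1],1),round(r[2],1),"z",np.round(np.percentile(W[m][:,2],[5,50,95]),4),"med",np.round(np.median(W[m],0),4),"px",v.round())
S=(x>.45)&(x<.62)&(y>-.25)&(y<-.12)
rect(S&(z>.074)&(z<.09),"gripTop")
rect(S&(z>.023)&(z<.034),"walls")
rect(S&(z>.012)&(z<.02)&(im.max(2)<90),"studs")
rect(S&(z>.006)&(z<.09),"scoop")
st=(x>.49)&(x<.58)&(y>-.06)&(y<.06);rect(st&(z>.005)&(z<.02),"stray");rect(st&(z>.01),"straytop")
print(np.nanmedian(z[st]))
rect((x>.38)&(x<.65)&(y>-.33)&(y<-.08)&(im.max(2)<50)&(z<.008),"mat")
E
```

```text
[-3.67525746e-01  3.57208849e-01  1.72876212e+00 -3.06182077e-04
  1.05571148e+00 -2.77901859e-01] [ 0.52906502 -0.13315739  0.2512589 ]
gripTop 317 [ 581.3 -186.2] [28.3 12.2] 85.8 z [0.0772 0.081  0.0824] med [ 0.5808 -0.1846  0.081 ] px [225. 375.]
walls 669 [ 530.7 -182.8] [ 48.8 111.1] 85.2 z [0.0236 0.027  0.0288] med [ 0.5383 -0.1822  0.027 ] px [210. 329.]
studs 725 [ 531.2 -181.8] [ 46.8 111.2] 85.9 z [0.0125 0.0157 0.019 ] med [ 0.5301 -0.1812  0.0157] px [207. 324.]
scoop 2594 [ 531.4 -182.9] [ 48.9 112.1] 85.7 z [0.0084 0.0212 0.0812] med [ 0.5421 -0.1842  0.0212] px [210. 336.]
stray 215 [526.5   1.4] [16.3 16.7] 23.3 z [0.0059 0.0107 0.0123] med [0.5265 0.0009 0.0107] px [ 44. 307.]
straytop 140 [526.7   1.3] [13.  13.6] 64.6 z [0.0101 0.0113 0.0124] med [0.5266 0.0013 0.0113] px [ 43. 307.]
7.795914759967104e-06
mat 10048 [ 490.  -198.6] [160.1 216. ] 81.1 z [0.0002 0.0014 0.0027] med [ 0.5076 -0.2162  0.0014] px [218. 311.]
```

View pics/w1.png

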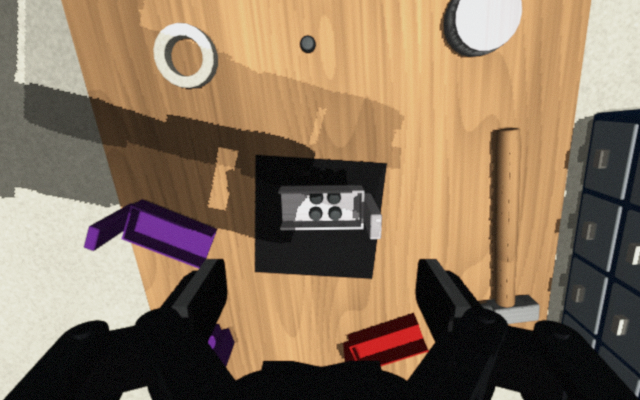

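Silver scoop with four dark studs at (325,210), grip tab at (375,222), stray stud at (307,44). The purple and red look-alikes are off the mat. Measured grip top z is 81 mm and the scoop's extent is 112 x 49 mm; both match the given sizes.

```bash
python3 - <<'E'
from h import *
print(rel([.5812,-.1865,.12],Rdown(-.075)));print(rel([.5812,-.1865,.043],Rdown(-.075)))
E
```

```text
(array([-48.4,  56.7, 131.3]), array([-0.   ,  0.   , -0.014]))
(array([-48.4,  56.7, 208.3]), array([-0.   ,  0.   , -0.014]))
```

Call:
drive_tool([
  {"tx": -24,"ty": 28,"tz": 30,"wx": 0,"wy": 0,"wz": -0.014,"grip": -1},
  {"tx": -48.4,"ty": 56.7,"tz": 70,"wx": 0,"wy": 0,"wz": -0.014,"grip": -1},
  {"tx": -48.4,"ty": 56.7,"tz": 110,"wx": 0,"wy": 0,"wz": -0.014,"grip": -1},
  {"tx": -48.4,"ty": 56.7,"tz": 135,"wx": 0,"wy": 0,"wz": -0.014,"grip": -1},
  {"tx": -48.4,"ty": 56.7,"tz": 160,"wx": 0,"wy": 0,"wz": -0.014,"grip": -1},
  {"tx": -48.4,"ty": 56.7,"tz": 185,"wx": 0,"wy": 0,"wz": -0.014,"grip": -1},
  {"tx": -48.4,"ty": 56.7,"tz": 208,"wx": 0,"wy": 0,"wz": -0.014,"grip": -1},
  {"tx": -48.4,"ty": 56.7,"tz": 208,"wx": 0,"wy": 0,"wz": -0.014,"grip": -1},
])

```text
time_s: 3.4
eef_pos: [0.5796, -0.1871, 0.0408]
tcp_rot: [[0.078, 0.997, -0.004], [0.997, -0.078, 0.002], [0.001, -0.004, -1.0]]
ft_force: [-0.8, -0.3, 1.6]
opening: 0.0853
finger_force: 0.0
```

Call:
drive_tool([
  {"tx": 0,"ty": 0,"tz": 0,"wx": 0,"wy": 0,"wz": 0,"grip": 0.3},
  {"tx": 0,"ty": 0,"tz": 0,"wx": 0,"wy": 0,"wz": 0,"grip": 0.6},
  {"tx": 0,"ty": 0,"tz": 0,"wx": 0,"wy": 0,"wz": 0,"grip": 0.8},
  {"tx": 0,"ty": 0,"tz": 0,"wx": 0,"wy": 0,"wz": 0,"grip": 1},
  {"tx": 0,"ty": 0,"tz": 0,"wx": 0,"wy": 0,"wz": 0,"grip": 1},
  {"tx": 0,"ty": 0,"tz": 0,"wx": 0,"wy": 0,"wz": 0,"grip": 1},
  {"tx": 0,"ty": 0,"tz": 0,"wx": 0,"wy": 0,"wz": 0,"grip": 1},
], squeeze=70)

```text
time_s: 4.1
eef_pos: [0.5816, -0.1864, 0.044]
tcp_rot: [[0.076, 0.997, 0.001], [0.997, -0.076, -0.0], [-0.0, 0.001, -1.0]]
ft_force: [-0.6, 0.1, 5.8]
opening: 0.0112
finger_force: 68.6
```

Grasp is good: opening 11 mm, 69 N. Next: lift, carry and pour poses.

```bash
cat >> h.py <<'E'
def pose(M,yaw,th):
    "TCP pose with mouth edge at M, scoop yaw, mouth-down tilt th"
    A=Ro.from_euler("ZY",[yaw,-th]).as_matrix();s=np.diag([1,1,1.])
    return np.array(M)+A@[.106,0,.0395], A@np.array([[0,1,0],[1,0,0],[0,0,-1.]])
TR=np.array([.5005,.2125]);TY=np.radians(10)
def cellpt(lx,ly,z,T=None,Y=None):
    T=TR if T is None else T;Y=TY if Y is None else Y
    c,s=np.cos(Y),np.sin(Y);a,b=-.0335+lx,-.067+ly
    return [T[0]+c*a-s*b,T[1]+s*a+c*b,z]
E
python3 - <<'E'
from h import *
print(cellpt(0,0,0),pose(cellpt(.008,0,.16),TY,0)[0]);print(rel(*pose(cellpt(.008,0,.16),TY,0)))
E
```

```text
[np.float64(0.4791433681777753), np.float64(0.1407006665963399), 0] [0.59141145 0.16049656 0.1995    ]
(array([ 346.6,  -16.3, -155.7]), array([ 0.001,  0.   , -0.25 ]))
```

Call:
drive_tool([
  {"tx": 0,"ty": 0,"tz": -10,"wx": 0,"wy": 0,"wz": 0,"grip": 1},
  {"tx": 0,"ty": 0,"tz": -25,"wx": 0,"wy": 0,"wz": 0,"grip": 1},
  {"tx": 0,"ty": 0,"tz": -45,"wx": 0,"wy": 0,"wz": 0,"grip": 1},
  {"tx": 0,"ty": 0,"tz": -70,"wx": 0,"wy": 0,"wz": 0,"grip": 1},
  {"tx": 0,"ty": 0,"tz": -100,"wx": 0,"wy": 0,"wz": 0,"grip": 1},
  {"tx": 0,"ty": 0,"tz": -125,"wx": 0,"wy": 0,"wz": 0,"grip": 1},
  {"tx": 0,"ty": 0,"tz": -145,"wx": 0,"wy": 0,"wz": 0,"grip": 1},
  {"tx": 0,"ty": 0,"tz": -155,"wx": 0,"wy": 0,"wz": 0,"grip": 1},
])

```text
time_s: 4.9
eef_pos: [0.5818, -0.1864, 0.2013]
tcp_rot: [[0.076, 0.997, 0.003], [0.997, -0.076, -0.001], [-0.001, 0.003, -1.0]]
ft_force: [-0.8, 0.9, -1.7]
opening: 0.0112
finger_force: 68.3
```

```bash
python3 - <<'E'
from h import *
print(rel(*pose(cellpt(.008,0,.16),TY,0)))
E
```

```text
(array([346.6, -16.7,   1.3]), array([ 0.003,  0.002, -0.25 ]))
```

Call:
drive_tool([
  {"tx": 8,"ty": 0,"tz": 0,"wx": 0,"wy": 0,"wz": -0.005,"grip": 1},
  {"tx": 24,"ty": -1,"tz": 0,"wx": 0,"wy": 0,"wz": -0.015,"grip": 1},
  {"tx": 46,"ty": -2,"tz": 0,"wx": 0,"wy": 0,"wz": -0.03,"grip": 1},
  {"tx": 72,"ty": -3,"tz": 0,"wx": 0,"wy": 0,"wz": -0.05,"grip": 1},
  {"tx": 100,"ty": -5,"tz": 0,"wx": 0,"wy": 0,"wz": -0.07,"grip": 1},
  {"tx": 130,"ty": -6,"tz": 0,"wx": 0,"wy": 0,"wz": -0.09,"grip": 1},
  {"tx": 160,"ty": -8,"tz": 0,"wx": 0,"wy": 0,"wz": -0.11,"grip": 1},
  {"tx": 190,"ty": -9,"tz": 0,"wx": 0,"wy": 0,"wz": -0.13,"grip": 1},
])

```text
time_s: 5.7
eef_pos: [0.5858, 0.0063, 0.197]
tcp_rot: [[-0.056, 0.998, -0.002], [0.998, 0.056, 0.0], [0.0, -0.002, -1.0]]
ft_force: [1.4, -0.2, -0.9]
opening: 0.0113
finger_force: 68.3
```

Call:
drive_tool([
  {"tx": 30,"ty": 1,"tz": 0,"wx": 0,"wy": 0,"wz": -0.02,"grip": 1},
  {"tx": 60,"ty": 0,"tz": 0,"wx": 0,"wy": 0,"wz": -0.05,"grip": 1},
  {"tx": 90,"ty": -1,"tz": 0,"wx": 0,"wy": 0,"wz": -0.07,"grip": 1},
  {"tx": 115,"ty": -2,"tz": 0,"wx": 0,"wy": 0,"wz": -0.09,"grip": 1},
  {"tx": 135,"ty": -3,"tz": 0,"wx": 0,"wy": 0,"wz": -0.105,"grip": 1},
  {"tx": 150,"ty": -4,"tz": 0,"wx": 0,"wy": 0,"wz": -0.115,"grip": 1},
  {"tx": 156,"ty": -5,"tz": 0,"wx": 0,"wy": 0,"wz": -0.12,"grip": 1},
  {"tx": 156,"ty": -5,"tz": 0,"wx": 0,"wy": 0,"wz": -0.12,"grip": 1},
])

```text
time_s: 6.5
eef_pos: [0.5729, 0.16, 0.1978]
tcp_rot: [[-0.174, 0.985, -0.001], [0.985, 0.174, -0.0], [-0.0, -0.001, -1.0]]
ft_force: [0.4, 0.4, -1.1]
opening: 0.0113
finger_force: 68.3
```

```bash
python3 - <<'E'
from h import *
c=snap("wrist","w2.png");W=world(c);x,y,z=W[...,0],W[...,1],W[...,2]
o=ctrl.get_obs();print(o["joint_positions"])
print(rel(*pose(cellpt(.008,0,.16),TY,0)))
m=(x>.38)&(x<.65)&(y>.08)&(y<.35)&(z>.032)&(z<.048);p=W[m][:,:2].astype(np.float32);r=cv2.minAreaRect(p*1000);print(len(p),r,np.median(W[m][:,2]))
np.save("w2.npy",W)
E
```

```text
[ 1.60225756e-01  4.83406422e-01  1.67313528e+00 -2.56394574e-04
  9.85643543e-01 -1.39851742e-02]
(array([-2. , 18.2, -1.6]), array([-0.001,  0.   , -0.   ]))
4035 ((501.0556945800781, 211.7320556640625), (137.09803771972656, 181.75323486328125), 10.051700592041016) 0.03887944302524604
```

View pics/w2.png

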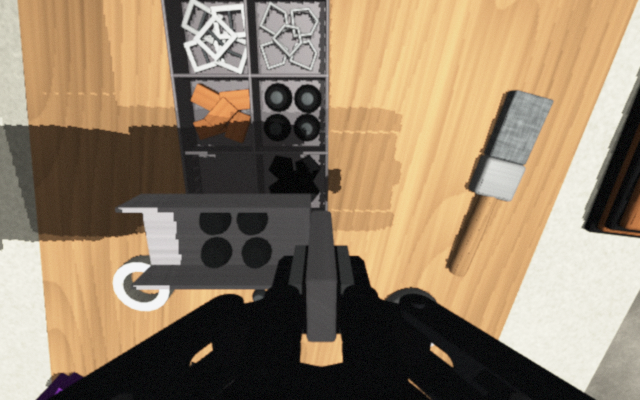

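Four studs still sit in the scoop at about (235,235), and the scoop hangs level. The empty cell shows bare at (225,175) beside the black heel tips at (293,178). Next I check divider and scoop geometry and compute the pour poses.

```bash
python3 - <<'E'
from h import *
W=np.load("w2.npy");c,s=np.cos(TY),np.sin(TY)
d=W[...,:2]-TR;lx=c*d[...,0]+s*d[...,1];ly=-s*d[...,0]+c*d[...,1];z=W[...,2]
m=(z>.034)&(z<.045)&(abs(lx)<.068)&(abs(ly)<.105)
h,e=np.histogram(ly[m]*1000,bins=np.arange(-104,105,3));print([(int(a),int(b)) for a,b in zip(e,h) if b>40])
for c0 in(-33.5,33.5):
    k=m&(abs(ly*1000-c0)<5)&(abs(lx)>.01)&(abs(lx)<.06);print(c0,np.median(ly[k])*1000)
o=ctrl.get_obs();R=np.array(o["tcp_rot"]);p=(W-np.array(o["eef_pos"]))@R*1000  # tool coords
k=(p[...,2]>5)&(p[...,2]<50)&(abs(p[...,0])<40)&(p[...,1]<-12)&(p[...,1]>-130)
q=p[k];print("tool x",np.percentile(q[:,0],[1,99]),"y",np.percentile(q[:,1],[1,99]),"z",np.percentile(q[:,2],[1,50,99]))
f=q[(abs(q[:,0])<18)&(q[:,1]<-85)];print("floor",np.median(f,0), "back", np.median(q[(abs(q[:,0])<18)&(q[:,1]<-20)&(q[:,1]>-40)],0),f[:,1].min())
# plan
for lxm,zz,t in [(.008,.16,0),(.008,.055,10),(.008,.05,20),(.008,.042,30),(.008,.036,38),(.008,.034,46)]:
    print(t,rel(*pose(cellpt(lxm,0,zz),TY,np.radians(t))))
E
```

```text
[(-38, 303), (-35, 309), (-32, 41), (-14, 42), (-8, 45), (1, 42), (4, 42), (10, 45), (16, 45), (22, 44), (25, 44), (28, 214), (31, 447), (34, 49), (37, 46), (40, 43), (43, 47), (46, 52), (49, 53), (52, 49), (55, 49), (58, 55), (61, 51), (64, 50), (67, 54), (70, 56), (73, 56), (76, 53), (79, 60), (82, 54), (85, 57)]
-33.5 -35.07831390610894
33.5 31.69634567231018
tool x [-23.17349511  24.56917847] y [-104.57367806  -13.61149015] z [16.00107348 32.85311513 41.73069439]
floor [ -1.66406865 -95.25783677  40.18067348] back [ -2.05377863 -31.34885279  39.0939719 ] -105.86903248215049
0 (array([-2. , 18.2, -1.6]), array([-0.001,  0.   , -0.   ]))
10 (array([-2. ,  9.7, 85.6]), array([-0.175,  0.   , -0.   ]))
20 (array([-2. , -1.7, 74.6]), array([-0.35,  0.  , -0.  ]))
30 (array([ -2. , -15.7,  68.7]), array([-0.524,  0.   , -0.   ]))
38 (array([ -2. , -28.6,  65.6]), array([-0.664,  0.   , -0.   ]))
46 (array([ -2. , -42.6,  60.3]), array([-0.803,  0.   , -0.   ]))
```

Estimating the arm geometry, tipping with the mouth towards the robot would drive joint 5 below its range. I'll turn the scoop a quarter turn (mouth towards -y) so the tilt uses joint 4 instead.

```bash
sed -i 's/^TR=.*/TR=np.array([.5010,.2108]);TY=np.radians(10)/' h.py; python3 - <<'E'
from h import *
Y=TY+np.pi/2
p,R=pose(cellpt(0,.008,.16),Y,0);print(p,rel(p,R))
E
```

```text
[0.45984748 0.25126875 0.1995    ] (array([110.2, -95.7,  -1.5]), array([-1.000e-03, -0.000e+00, -1.571e+00]))
```

Call:
drive_tool([
  {"tx": 6,"ty": -5,"tz": 0,"wx": 0,"wy": 0,"wz": -0.06,"grip": 1},
  {"tx": 16,"ty": -13,"tz": 0,"wx": 0,"wy": 0,"wz": -0.17,"grip": 1},
  {"tx": 26,"ty": -22,"tz": 0,"wx": 0,"wy": 0,"wz": -0.3,"grip": 1},
  {"tx": 36,"ty": -31,"tz": 0,"wx": 0,"wy": 0,"wz": -0.43,"grip": 1},
  {"tx": 46,"ty": -40,"tz": 0,"wx": 0,"wy": 0,"wz": -0.56,"grip": 1},
  {"tx": 56,"ty": -49,"tz": 0,"wx": 0,"wy": 0,"wz": -0.69,"grip": 1},
  {"tx": 64,"ty": -56,"tz": 0,"wx": 0,"wy": 0,"wz": -0.8,"grip": 1},
  {"tx": 70,"ty": -61,"tz": 0,"wx": 0,"wy": 0,"wz": -0.88,"grip": 1},
])

```text
time_s: 7.35
eef_pos: [0.501, 0.2171, 0.1983]
tcp_rot: [[-0.871, 0.491, -0.0], [0.491, 0.871, -0.0], [-0.0, -0.0, -1.0]]
ft_force: [-0.3, -0.4, -1.1]
opening: 0.0113
finger_force: 68.2
```

```bash
python3 - <<'E'
from h import *
Y=TY+np.pi/2
p,R=pose(cellpt(0,.008,.16),Y,0);print(rel(p,R))
E
```

```text
(array([52.6,  9.6, -1.2]), array([-0.   ,  0.   , -0.688]))
```

Call:
drive_tool([
  {"tx": 6,"ty": 1,"tz": 0,"wx": 0,"wy": 0,"wz": -0.08,"grip": 1},
  {"tx": 15,"ty": 3,"tz": 0,"wx": 0,"wy": 0,"wz": -0.2,"grip": 1},
  {"tx": 25,"ty": 5,"tz": 0,"wx": 0,"wy": 0,"wz": -0.33,"grip": 1},
  {"tx": 35,"ty": 7,"tz": 0,"wx": 0,"wy": 0,"wz": -0.46,"grip": 1},
  {"tx": 44,"ty": 8,"tz": 0,"wx": 0,"wy": 0,"wz": -0.58,"grip": 1},
  {"tx": 50,"ty": 9,"tz": 0,"wx": 0,"wy": 0,"wz": -0.66,"grip": 1},
  {"tx": 52.6,"ty": 9.6,"tz": 0,"wx": 0,"wy": 0,"wz": -0.688,"grip": 1},
  {"tx": 52.6,"ty": 9.6,"tz": 0,"wx": 0,"wy": 0,"wz": -0.688,"grip": 1},
])

```text
time_s: 8.15
eef_pos: [0.4603, 0.2516, 0.1983]
tcp_rot: [[-0.986, -0.169, 0.0], [-0.169, 0.986, -0.0], [-0.0, -0.0, -1.0]]
ft_force: [0.4, 0.6, -1.6]
opening: 0.0109
finger_force: 68.2
```

```bash
python3 - <<'E'
from h import *
Y=TY+np.pi/2;print(np.round(ctrl.get_obs()["joint_positions"],3))
for z,t in [(.16,0),(.10,0),(.10,6),(.07,10),(.06,10)]:
    print(z,t,rel(*pose(cellpt(0,.008,z),Y,np.radians(t))))
E
```

```text
[ 0.374  0.389  1.843 -0.     0.91  -1.366]
0.16 0 (array([ 0.6, -0.3, -1.2]), array([-0.   ,  0.   , -0.005]))
0.1 0 (array([ 0.6, -0.3, 58.8]), array([-0.   ,  0.   , -0.005]))
0.1 6 (array([ 0.5, -5. , 47.9]), array([-0.105,  0.   , -0.005]))
0.07 10 (array([ 0.5, -8.7, 71. ]), array([-0.175,  0.   , -0.005]))
0.06 10 (array([ 0.5, -8.7, 81. ]), array([-0.175,  0.   , -0.005]))
```

Call:
drive_tool([
  {"tx": 0,"ty": 0,"tz": 8,"wx": 0,"wy": 0,"wz": 0,"grip": 1},
  {"tx": 0,"ty": 0,"tz": 22,"wx": 0,"wy": 0,"wz": 0,"grip": 1},
  {"tx": 0,"ty": -1,"tz": 40,"wx": -0.02,"wy": 0,"wz": 0,"grip": 1},
  {"tx": 0,"ty": -3,"tz": 54,"wx": -0.06,"wy": 0,"wz": 0,"grip": 1},
  {"tx": 0,"ty": -5,"tz": 66,"wx": -0.1,"wy": 0,"wz": 0,"grip": 1},
  {"tx": 0.5,"ty": -7,"tz": 75,"wx": -0.14,"wy": 0,"wz": -0.005,"grip": 1},
  {"tx": 0.5,"ty": -8.7,"tz": 81,"wx": -0.175,"wy": 0,"wz": -0.005,"grip": 1},
  {"tx": 0.5,"ty": -8.7,"tz": 81,"wx": -0.175,"wy": 0,"wz": -0.005,"grip": 1},
])

```text
time_s: 8.95
eef_pos: [0.4612, 0.2422, 0.116]
tcp_rot: [[-0.985, -0.169, -0.032], [-0.172, 0.97, 0.171], [0.002, 0.174, -0.985]]
ft_force: [-0.1, -0.3, -0.1]
opening: 0.011
finger_force: 68.2
```

```bash
python3 - <<'E'
from h import *
c=snap("wrist","w3.png")
Y=TY+np.pi/2;print(np.round(ctrl.get_obs()["joint_positions"],3))
for z,t in [(.06,10),(.054,15),(.05,20),(.045,25),(.042,30),(.04,35),(.038,40),(.036,45)]:
    print(z,t,rel(*pose(cellpt(0,.008,z),Y,np.radians(t))))
E
```

```text
[ 0.272  0.494  1.961  0.275  0.689 -1.686]
0.06 10 (array([-0. ,  0.5, -0.7]), array([-0.001, -0.001, -0.001]))
0.054 15 (array([-0. , -4.4, -3.8]), array([-0.088, -0.001, -0.001]))
0.05 20 (array([-0. , -9.7, -8.6]), array([-0.175, -0.001, -0.001]))
0.045 25 (array([ -0., -16., -12.]), array([-0.262, -0.001, -0.001]))
0.042 30 (array([ -0. , -22.6, -16.8]), array([-0.35 , -0.001, -0.001]))
0.04 35 (array([ -0. , -29.6, -22. ]), array([-0.437, -0.001, -0.001]))
0.038 40 (array([ -0. , -37.3, -26.7]), array([-0.524, -0.001, -0.001]))
0.036 45 (array([ -0. , -45.5, -30.6]), array([-0.611, -0.   , -0.001]))
```

View pics/w3.png

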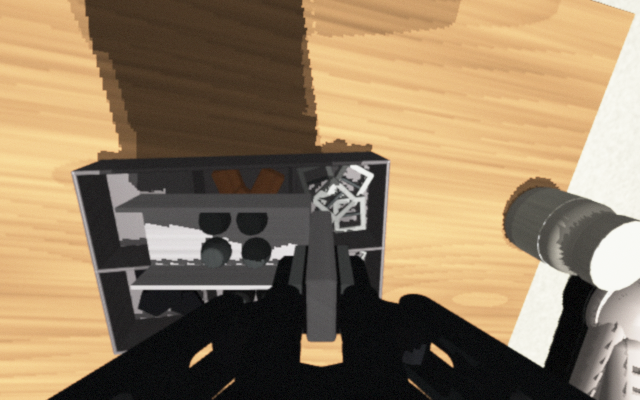

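The view agrees: studs are still in the chute at (235,235), and the mouth at about (130,240) is over the empty corner cell. Joints 4 to 6 have room to tilt, so I pour.

Call:
drive_tool([
  {"tx": 0,"ty": -4.4,"tz": -3.8,"wx": -0.088,"wy": 0,"wz": 0,"grip": 1},
  {"tx": 0,"ty": -9.7,"tz": -8.6,"wx": -0.175,"wy": 0,"wz": 0,"grip": 1},
  {"tx": 0,"ty": -16,"tz": -12,"wx": -0.262,"wy": 0,"wz": 0,"grip": 1},
  {"tx": 0,"ty": -22.6,"tz": -16.8,"wx": -0.35,"wy": 0,"wz": 0,"grip": 1},
  {"tx": 0,"ty": -29.6,"tz": -22,"wx": -0.437,"wy": 0,"wz": 0,"grip": 1},
  {"tx": 0,"ty": -37.3,"tz": -26.7,"wx": -0.524,"wy": 0,"wz": 0,"grip": 1},
  {"tx": 0,"ty": -37.3,"tz": -26.7,"wx": -0.524,"wy": 0,"wz": 0,"grip": 1},
  {"tx": 0,"ty": -37.3,"tz": -26.7,"wx": -0.524,"wy": 0,"wz": 0,"grip": 1},
])

```text
time_s: 9.8
eef_pos: [0.4686, 0.2024, 0.1369]
tcp_rot: [[-0.985, -0.133, -0.112], [-0.174, 0.756, 0.631], [0.001, 0.641, -0.767]]
ft_force: [1.0, -0.5, -0.6]
opening: 0.0114
finger_force: 68.5
```

Call:
drive_tool([
  {"tx": 0,"ty": 0,"tz": 0,"wx": 0,"wy": 0,"wz": 0,"grip": 1},
  {"tx": 0,"ty": 0,"tz": 0,"wx": 0,"wy": 0,"wz": 0,"grip": 1},
  {"tx": 0,"ty": 0,"tz": 0,"wx": 0,"wy": 0,"wz": 0,"grip": 1},
  {"tx": 0,"ty": 0,"tz": 0,"wx": 0,"wy": 0,"wz": 0,"grip": 1},
])

```text
time_s: 10.2
eef_pos: [0.4683, 0.203, 0.1372]
tcp_rot: [[-0.984, -0.135, -0.113], [-0.176, 0.754, 0.633], [-0.001, 0.643, -0.766]]
ft_force: [-0.4, 0.4, -1.1]
opening: 0.0112
finger_force: 68.5
```

```bash
python3 - <<'E'
from h import *
a=snap("wrist")["color"];b=snap("scene")["color"];d=snap("side")["color"]
print(np.round(ctrl.get_obs()["joint_positions"],3))
C=np.zeros((600,800,3),np.uint8);C[:300,:480]=cv2.resize(a,(480,300))
C[300:,:400]=cv2.resize(b[170:260,340:460],(400,300),interpolation=3);C[300:,400:]=cv2.resize(d[220:340,235:395],(400,300),interpolation=3)
cv2.imwrite("pics/p4.png",C[...,::-1])
E
```

```text
[-0.05   0.543  2.013  0.857  0.978 -2.436]
```

View pics/p4.png

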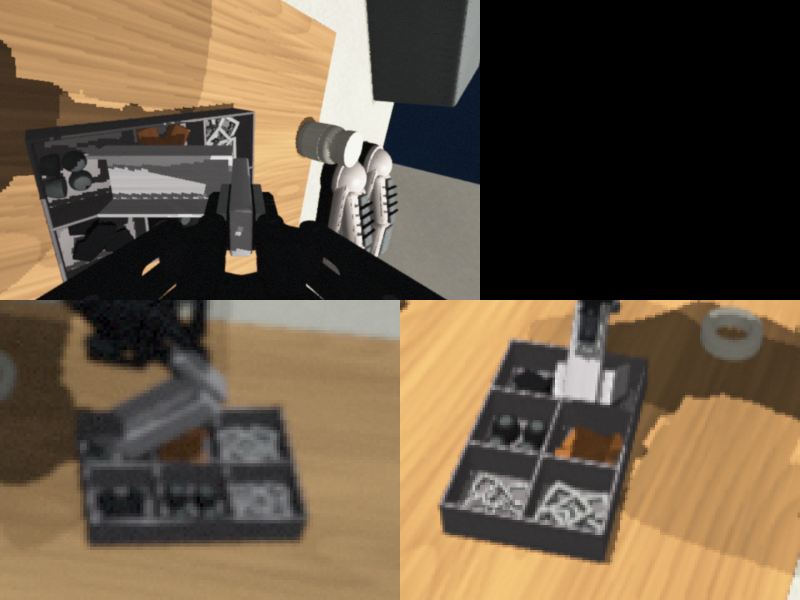

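All four studs lie in the target cell (wrist inset 65,175), and the chute is empty. Next: rise straight up, level the scoop and return it to the mat.

```bash
python3 - <<'E'
from h import *
p,R=pose(cellpt(0,.0,.17),TY+np.pi/2,0)
o=ctrl.get_obs();print(rel(np.array(o["eef_pos"])+[0,0,.08],np.array(o["tcp_rot"])));
for t in(40,33,25,17,8,0): print(rel(*pose(cellpt(0,.008,.13 if t>0 else .15),TY+np.pi/2,np.radians(t))))
E
```

```text
(array([ -0. ,  51.5, -61.3]), array([0., 0., 0.]))
(array([ -0. ,  58. , -70.5]), array([ 0.001, -0.001,  0.002]))
(array([ -0.1,  62. , -57.3]), array([ 0.123, -0.001,  0.002]))
(array([ -0.1,  64.6, -41.7]), array([ 0.262, -0.001,  0.002]))
(array([ -0.1,  65. , -25.9]), array([ 0.402, -0.   ,  0.002]))
(array([-0.1, 62.8, -8.3]), array([ 0.559, -0.   ,  0.002]))
(array([-0.1, 71.4, -8.4]), array([ 0.699, -0.   ,  0.002]))
```

Call:
drive_tool([
  {"tx": 0,"ty": 15,"tz": -18,"wx": 0,"wy": 0,"wz": 0,"grip": 1},
  {"tx": 0,"ty": 38,"tz": -46,"wx": 0,"wy": 0,"wz": 0,"grip": 1},
  {"tx": 0,"ty": 58,"tz": -70,"wx": 0,"wy": 0,"wz": 0,"grip": 1},
  {"tx": 0,"ty": 62,"tz": -57,"wx": 0.123,"wy": 0,"wz": 0,"grip": 1},
  {"tx": 0,"ty": 64.6,"tz": -41.7,"wx": 0.262,"wy": 0,"wz": 0,"grip": 1},
  {"tx": 0,"ty": 65,"tz": -26,"wx": 0.402,"wy": 0,"wz": 0,"grip": 1},
  {"tx": 0,"ty": 63,"tz": -8.3,"wx": 0.55,"wy": 0,"wz": 0,"grip": 1},
  {"tx": 0,"ty": 71.4,"tz": -8.4,"wx": 0.698,"wy": 0,"wz": 0.002,"grip": 1},
])

```text
time_s: 11.15
eef_pos: [0.4592, 0.2513, 0.1883]
tcp_rot: [[-0.985, -0.173, 0.001], [-0.173, 0.985, -0.005], [0.0, -0.005, -1.0]]
ft_force: [-0.7, -0.6, -0.5]
opening: 0.0111
finger_force: 68.4
```

```bash
python3 - <<'E'
from h import *
print(rel([.5816,-.1864,.19],Rdown(-.075)))
E
```

```text
(array([ -44.7, -452.3,    0.6]), array([-0.004,  0.004,  1.82 ]))
```

Call:
drive_tool([
  {"tx": -3,"ty": -33,"tz": 0,"wx": 0,"wy": 0,"wz": 0.13,"grip": 1},
  {"tx": -7,"ty": -67,"tz": 0,"wx": 0,"wy": 0,"wz": 0.27,"grip": 1},
  {"tx": -10,"ty": -100,"tz": 0,"wx": 0,"wy": 0,"wz": 0.4,"grip": 1},
  {"tx": -13,"ty": -133,"tz": 0,"wx": 0,"wy": 0,"wz": 0.54,"grip": 1},
  {"tx": -17,"ty": -167,"tz": 0,"wx": 0,"wy": 0,"wz": 0.68,"grip": 1},
  {"tx": -20,"ty": -200,"tz": 0,"wx": 0,"wy": 0,"wz": 0.81,"grip": 1},
  {"tx": -23,"ty": -233,"tz": 0,"wx": 0,"wy": 0,"wz": 0.95,"grip": 1},
  {"tx": -27,"ty": -267,"tz": 0,"wx": 0,"wy": 0,"wz": 1.08,"grip": 1},
])

```text
time_s: 11.95
eef_pos: [0.5327, -0.0084, 0.1892]
tcp_rot: [[-0.613, 0.79, -0.001], [0.79, 0.613, 0.001], [0.001, 0.0, -1.0]]
ft_force: [-0.5, 0.3, -1.2]
opening: 0.0115
finger_force: 68.5
```

```bash
python3 - <<'E'
from h import *
print(rel([.5816,-.1864,.19],Rdown(-.075)))
E
```

```text
(array([-170.6,  -70.4,   -1. ]), array([-0.   , -0.001,  0.734]))
```

Call:
drive_tool([
  {"tx": -30,"ty": -12,"tz": 0,"wx": 0,"wy": 0,"wz": 0.13,"grip": 1},
  {"tx": -60,"ty": -24,"tz": 0,"wx": 0,"wy": 0,"wz": 0.26,"grip": 1},
  {"tx": -90,"ty": -37,"tz": 0,"wx": 0,"wy": 0,"wz": 0.39,"grip": 1},
  {"tx": -118,"ty": -49,"tz": 0,"wx": 0,"wy": 0,"wz": 0.52,"grip": 1},
  {"tx": -145,"ty": -60,"tz": 0,"wx": 0,"wy": 0,"wz": 0.64,"grip": 1},
  {"tx": -165,"ty": -68,"tz": 0,"wx": 0,"wy": 0,"wz": 0.72,"grip": 1},
  {"tx": -168,"ty": -70,"tz": 0,"wx": 0,"wy": 0,"wz": 0.734,"grip": 1},
  {"tx": -168,"ty": -70,"tz": 0,"wx": 0,"wy": 0,"wz": 0.734,"grip": 1},
])

```text
time_s: 12.75
eef_pos: [0.5809, -0.1827, 0.1886]
tcp_rot: [[0.069, 0.998, -0.001], [0.998, -0.069, 0.001], [0.001, -0.001, -1.0]]
ft_force: [0.0, 0.5, -1.0]
opening: 0.0112
finger_force: 68.5
```

```bash
python3 - <<'E'
from h import *
print(rel([.5800,-.1890,.0435],Rdown(-.075)))
E
```

```text
(array([ -6.6,  -0.3, 145.1]), array([-0.001, -0.001,  0.006]))
```

Call:
drive_tool([
  {"tx": -6,"ty": 0,"tz": 35,"wx": 0,"wy": 0,"wz": 0,"grip": 1},
  {"tx": -6,"ty": 0,"tz": 70,"wx": 0,"wy": 0,"wz": 0,"grip": 1},
  {"tx": -6,"ty": 0,"tz": 100,"wx": 0,"wy": 0,"wz": 0,"grip": 1},
  {"tx": -6,"ty": 0,"tz": 120,"wx": 0,"wy": 0,"wz": 0,"grip": 1},
  {"tx": -6,"ty": 0,"tz": 133,"wx": 0,"wy": 0,"wz": 0,"grip": 1},
  {"tx": -6,"ty": 0,"tz": 140,"wx": 0,"wy": 0,"wz": 0,"grip": 1},
  {"tx": -6,"ty": 0,"tz": 144,"wx": 0,"wy": 0,"wz": 0,"grip": 1},
  {"tx": -6,"ty": 0,"tz": 144,"wx": 0,"wy": 0,"wz": 0,"grip": 1},
])

```text
time_s: 13.55
eef_pos: [0.581, -0.1882, 0.0453]
tcp_rot: [[0.068, 0.998, 0.0], [0.998, -0.068, 0.001], [0.001, -0.0, -1.0]]
ft_force: [-0.0, 0.2, -0.6]
opening: 0.0113
finger_force: 68.5
```

Call:
drive_tool([
  {"tx": 0,"ty": 0,"tz": 0.8,"wx": 0,"wy": 0,"wz": 0,"grip": 1},
  {"tx": 0,"ty": 0,"tz": 1.5,"wx": 0,"wy": 0,"wz": 0,"grip": 1},
  {"tx": 0,"ty": 0,"tz": 1.5,"wx": 0,"wy": 0,"wz": 0,"grip": 1},
])

```text
time_s: 13.85
eef_pos: [0.581, -0.1885, 0.044]
tcp_rot: [[0.069, 0.998, 0.0], [0.998, -0.069, 0.001], [0.001, 0.0, -1.0]]
ft_force: [0.2, -0.1, 0.3]
opening: 0.0112
finger_force: 68.9
```

Call:
drive_tool([
  {"tx": 0,"ty": 0,"tz": 0.7,"wx": 0,"wy": 0,"wz": 0,"grip": 1},
  {"tx": 0,"ty": 0,"tz": 0.7,"wx": 0,"wy": 0,"wz": 0,"grip": 0.6},
  {"tx": 0,"ty": 0,"tz": 0.7,"wx": 0,"wy": 0,"wz": 0,"grip": 0.5},
  {"tx": 0,"ty": 0,"tz": 0.7,"wx": 0,"wy": 0,"wz": 0,"grip": 0.3},
  {"tx": 0,"ty": 0,"tz": 0.7,"wx": 0,"wy": 0,"wz": 0,"grip": 0.3},
  {"tx": 0,"ty": 0,"tz": -15,"wx": 0,"wy": 0,"wz": 0,"grip": 0.3},
  {"tx": 0,"ty": 0,"tz": -45,"wx": 0,"wy": 0,"wz": 0,"grip": 0.3},
  {"tx": 0,"ty": 0,"tz": -90,"wx": 0,"wy": 0,"wz": 0,"grip": 0.3},
])

```text
time_s: 14.65
eef_pos: [0.5799, -0.1881, 0.1326]
tcp_rot: [[0.069, 0.998, -0.004], [0.998, -0.069, 0.003], [0.002, -0.005, -1.0]]
ft_force: [0.1, -0.2, 0.9]
opening: 0.0304
finger_force: 0.0
```

```bash
python3 - <<'E'
from h import *
print(rel([.535,-.08,.22],Rdown(-.075)))
E
```

```text
(array([105. , -52.6, -87. ]), array([-0.005, -0.002,  0.006]))
```

Call:
drive_tool([
  {"tx": 20,"ty": -10,"tz": -40,"wx": 0,"wy": 0,"wz": 0,"grip": 0.3},
  {"tx": 55,"ty": -28,"tz": -70,"wx": 0,"wy": 0,"wz": 0,"grip": 0.3},
  {"tx": 90,"ty": -45,"tz": -87,"wx": 0,"wy": 0,"wz": 0,"grip": 0.3},
  {"tx": 105,"ty": -52,"tz": -87,"wx": 0,"wy": 0,"wz": 0,"grip": 0.3},
  {"tx": 105,"ty": -52,"tz": -87,"wx": 0,"wy": 0,"wz": 0,"grip": 0.3},
  {"tx": 105,"ty": -52,"tz": -87,"wx": 0,"wy": 0,"wz": 0,"grip": 0.3},
])

```text
time_s: 15.25
eef_pos: [0.5365, -0.0805, 0.22]
tcp_rot: [[0.068, 0.998, -0.001], [0.998, -0.068, 0.001], [0.001, -0.001, -1.0]]
ft_force: [0.4, -0.5, -0.2]
opening: 0.0299
finger_force: 0.0
```

```bash
python3 - <<'E'
from h import *
c=snap("wrist","w5.png");W=world(c)
x,y,z=W[...,0],W[...,1],W[...,2]
def rect(m,l):
    p=W[m][:,:2].astype(np.float32)
    if len(p)<3: print(l,len(p));return
    r=cv2.minAreaRect(p*1000);print(l,len(p),np.round(r[0],1),np.round(r[1],1),round(r[2],1),"z",np.round(np.percentile(W[m][:,2],[5,50,95]),4),np.argwhere(m).mean(0).round())
rect((x>.45)&(x<.62)&(y>-.25)&(y<-.12)&(z>.006)&(z<.095),"scoop")
rect((x>.45)&(x<.62)&(y>-.25)&(y<-.12)&(z>.074)&(z<.095),"grip")
st=(x>.49)&(x<.57)&(y>-.05)&(y<.05);rect(st&(z>.005)&(z<.02),"stray");rect(st&(z>.01)&(z<.02),"straytop")
yaw=-.075
for h in(.08,.003): print(rel([.5266,.0013,h],Rdown(yaw)))
E
```

```text
scoop 1462 [ 531.2 -185.2] [ 49.7 111.3] 86.0 z [0.0076 0.0192 0.0278] [259. 320.]
grip 0
stray 226 [527.    1.9] [15.8 16.6] 86.2 z [0.0057 0.0105 0.0123] [ 94. 306.]
straytop 142 [526.6   1.7] [13.3 13. ] 63.1 z [0.0101 0.0112 0.0126] [ 94. 305.]
(array([ 81.2, -15.4, 139.9]), array([-0.001, -0.001,  0.006]))
(array([ 81.2, -15.3, 216.9]), array([-0.001, -0.001,  0.006]))
```

View pics/w5.png

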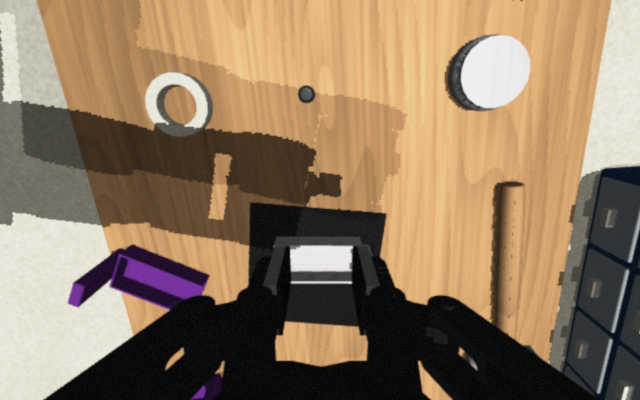

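The scoop is back upright on the mat, seen between the fingers at (320,262), and within 3 mm of where it started. The stray stud is at (306,94), world (0.527, 0.0015). I'll grasp it now.

Call:
drive_tool([
  {"tx": 40,"ty": -7,"tz": 40,"wx": 0,"wy": 0,"wz": 0,"grip": 0.3},
  {"tx": 75,"ty": -13,"tz": 80,"wx": 0,"wy": 0,"wz": 0,"grip": 0.3},
  {"tx": 81.5,"ty": -15.2,"tz": 120,"wx": 0,"wy": 0,"wz": 0,"grip": 0.3},
  {"tx": 81.5,"ty": -15.2,"tz": 155,"wx": 0,"wy": 0,"wz": 0,"grip": 0.3},
  {"tx": 81.5,"ty": -15.2,"tz": 180,"wx": 0,"wy": 0,"wz": 0,"grip": 0.3},
  {"tx": 81.5,"ty": -15.2,"tz": 192,"wx": 0,"wy": 0,"wz": 0,"grip": 0.3},
  {"tx": 81.5,"ty": -15.2,"tz": 195,"wx": 0,"wy": 0,"wz": 0,"grip": 0.3},
  {"tx": 81.5,"ty": -15.2,"tz": 195,"wx": 0,"wy": 0,"wz": 0,"grip": 0.3},
])

```text
time_s: 16.1
eef_pos: [0.527, 0.0017, 0.0257]
tcp_rot: [[0.07, 0.998, -0.0], [0.998, -0.07, 0.001], [0.001, -0.0, -1.0]]
ft_force: [-0.7, 0.4, 0.3]
opening: 0.0299
finger_force: 0.0
```

```bash
python3 - <<'E'
from h import *
print(rel([.5268,.0016,.003],Rdown(-.075)))
E
```

```text
(array([-0.2, -0.2, 22.7]), array([-0.   , -0.001,  0.005]))
```

Call:
drive_tool([
  {"tx": 0,"ty": 0,"tz": 6,"wx": 0,"wy": 0,"wz": 0,"grip": 0.3},
  {"tx": 0,"ty": 0,"tz": 12,"wx": 0,"wy": 0,"wz": 0,"grip": 0.3},
  {"tx": 0,"ty": 0,"tz": 17,"wx": 0,"wy": 0,"wz": 0,"grip": 0.3},
  {"tx": 0,"ty": 0,"tz": 20,"wx": 0,"wy": 0,"wz": 0,"grip": 0.3},
  {"tx": 0,"ty": 0,"tz": 22,"wx": 0,"wy": 0,"wz": 0,"grip": 0.3},
  {"tx": 0,"ty": 0,"tz": 22.5,"wx": 0,"wy": 0,"wz": 0,"grip": 0.3},
  {"tx": 0,"ty": 0,"tz": 22.5,"wx": 0,"wy": 0,"wz": 0,"grip": 0.6},
  {"tx": 0,"ty": 0,"tz": 22.5,"wx": 0,"wy": 0,"wz": 0,"grip": 0.8},
], squeeze=40)

```text
time_s: 16.9
eef_pos: [0.5267, 0.0023, 0.0034]
tcp_rot: [[0.069, 0.998, -0.0], [0.998, -0.069, 0.001], [0.001, -0.0, -1.0]]
ft_force: [-0.6, -0.4, 0.3]
opening: 0.0143
finger_force: 39.0
```

Call:
drive_tool([
  {"tx": 0,"ty": 0,"tz": 0,"wx": 0,"wy": 0,"wz": 0,"grip": 1},
  {"tx": 0,"ty": 0,"tz": 0,"wx": 0,"wy": 0,"wz": 0,"grip": 1},
  {"tx": 0,"ty": 0,"tz": 0,"wx": 0,"wy": 0,"wz": 0,"grip": 1},
  {"tx": 0,"ty": 0,"tz": -5,"wx": 0,"wy": 0,"wz": 0,"grip": 1},
  {"tx": 0,"ty": 0,"tz": -15,"wx": 0,"wy": 0,"wz": 0,"grip": 1},
  {"tx": 0,"ty": 0,"tz": -40,"wx": 0,"wy": 0,"wz": 0,"grip": 1},
  {"tx": 0,"ty": 0,"tz": -75,"wx": 0,"wy": 0,"wz": 0,"grip": 1},
  {"tx": 0,"ty": 0,"tz": -110,"wx": 0,"wy": 0,"wz": 0,"grip": 1},
])

```text
time_s: 17.7
eef_pos: [0.5264, 0.0022, 0.1149]
tcp_rot: [[0.069, 0.998, -0.001], [0.998, -0.069, 0.001], [0.001, -0.001, -1.0]]
ft_force: [-0.4, -0.8, 0.0]
opening: 0.0145
finger_force: 39.1
```

```bash
python3 - <<'E'
from h import *
print(cellpt(0,0,0));print(rel(cellpt(0,0,.12),Rdown(TY)))
E
```

```text
[np.float64(0.47964336817777536), np.float64(0.13900066659633986), 0]
(array([133.2, -56. ,  -4.9]), array([-0.001, -0.001, -0.243]))
```

Call:
drive_tool([
  {"tx": 20,"ty": -8,"tz": -5,"wx": 0,"wy": 0,"wz": -0.04,"grip": 1},
  {"tx": 45,"ty": -19,"tz": -5,"wx": 0,"wy": 0,"wz": -0.09,"grip": 1},
  {"tx": 75,"ty": -31,"tz": -5,"wx": 0,"wy": 0,"wz": -0.14,"grip": 1},
  {"tx": 105,"ty": -44,"tz": -5,"wx": 0,"wy": 0,"wz": -0.19,"grip": 1},
  {"tx": 130,"ty": -54,"tz": -5,"wx": 0,"wy": 0,"wz": -0.23,"grip": 1},
  {"tx": 143,"ty": -58,"tz": -5,"wx": 0,"wy": 0,"wz": -0.243,"grip": 1},
  {"tx": 143,"ty": -58,"tz": -5,"wx": 0,"wy": 0,"wz": -0.243,"grip": 1},
  {"tx": 143,"ty": -58,"tz": -5,"wx": 0,"wy": 0,"wz": -0.243,"grip": 1},
])

```text
time_s: 18.5
eef_pos: [0.479, 0.1485, 0.1186]
tcp_rot: [[-0.173, 0.985, 0.0], [0.985, 0.173, 0.001], [0.001, 0.0, -1.0]]
ft_force: [0.4, -0.6, 0.3]
opening: 0.0141
finger_force: 39.1
```

```bash
python3 - <<'E'
from h import *
print(rel(cellpt(0,.01,.036),Rdown(TY)))
c=snap("wrist","w6.png")
E
```

```text
(array([ 0.5, -1.1, 82.6]), array([ 0.   , -0.001, -0.001]))
```

View pics/w6.png

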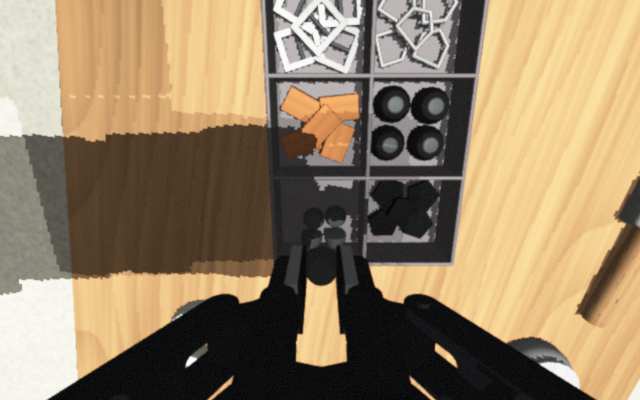

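Four studs are in the cell at about (323,225), and the fifth is held at (320,265). I'll measure where they lie to choose a free spot.

```bash
python3 - <<'E'
from h import *
W=world(snap("wrist"));c,s=np.cos(TY),np.sin(TY)
C=np.array(cellpt(0,0,0))[:2];d=W[...,:2]-C;lx=c*d[...,0]+s*d[...,1];ly=-s*d[...,0]+c*d[...,1];z=W[...,2]
m=(abs(lx)<.029)&(abs(ly)<.029)&(z>.009)&(z<.03)
print(m.sum(),np.percentile(lx[m]*1000,[2,98]),np.percentile(ly[m]*1000,[2,98]),np.percentile(z[m],[5,95]))
print(rel(cellpt(0,.018,.036),Rdown(TY)))
E
```

```text
1206 [-13.34018738  20.71122846] [-27.95114568  -0.12145337] [0.00977192 0.0198918 ]
(array([ 9. , -1. , 82.4]), array([-0.   , -0.001, -0.002]))
```

Call:
drive_tool([
  {"tx": 8,"ty": -1,"tz": 0,"wx": 0,"wy": 0,"wz": 0,"grip": 1},
  {"tx": 8,"ty": -1,"tz": 25,"wx": 0,"wy": 0,"wz": 0,"grip": 1},
  {"tx": 8,"ty": -1,"tz": 50,"wx": 0,"wy": 0,"wz": 0,"grip": 1},
  {"tx": 8,"ty": -1,"tz": 70,"wx": 0,"wy": 0,"wz": 0,"grip": 1},
  {"tx": 8,"ty": -1,"tz": 82,"wx": 0,"wy": 0,"wz": 0,"grip": 1},
  {"tx": 8,"ty": -1,"tz": 89,"wx": 0,"wy": 0,"wz": 0,"grip": 1},
  {"tx": 8,"ty": -1,"tz": 92,"wx": 0,"wy": 0,"wz": 0,"grip": 1},
  {"tx": 8,"ty": -1,"tz": 92,"wx": 0,"wy": 0,"wz": 0,"grip": 1},
])

```text
time_s: 19.4
eef_pos: [0.4764, 0.1567, 0.0265]
tcp_rot: [[-0.173, 0.985, -0.0], [0.985, 0.173, 0.001], [0.001, 0.0, -1.0]]
ft_force: [-0.5, 0.1, -0.3]
opening: 0.0145
finger_force: 39.1
```

Call:
drive_tool([
  {"tx": 0,"ty": 0,"tz": 0,"wx": 0,"wy": 0,"wz": 0,"grip": 0.55},
  {"tx": 0,"ty": 0,"tz": 0,"wx": 0,"wy": 0,"wz": 0,"grip": 0.5},
  {"tx": 0,"ty": 0,"tz": 0,"wx": 0,"wy": 0,"wz": 0,"grip": 0.5},
  {"tx": 0,"ty": 0,"tz": -20,"wx": 0,"wy": 0,"wz": 0,"grip": 0.5},
  {"tx": 0,"ty": 0,"tz": -55,"wx": 0,"wy": 0,"wz": 0,"grip": 0.5},
  {"tx": 0,"ty": 0,"tz": -100,"wx": 0,"wy": 0,"wz": 0,"grip": 0.5},
  {"tx": -30,"ty": 0,"tz": -140,"wx": 0,"wy": 0,"wz": 0,"grip": 0.5},
  {"tx": -60,"ty": 0,"tz": -180,"wx": 0,"wy": 0,"wz": 0,"grip": 0.5},
])

```text
time_s: 20.2
eef_pos: [0.4864, 0.0971, 0.2084]
tcp_rot: [[-0.175, 0.985, 0.0], [0.985, 0.175, 0.001], [0.001, 0.0, -1.0]]
ft_force: [0.4, -0.7, 0.0]
opening: 0.0215
finger_force: 0.0
```

Call:
drive_tool([
  {"tx": -20,"ty": 0,"tz": -30,"wx": 0,"wy": 0,"wz": 0,"grip": 0.5},
  {"tx": -20,"ty": 0,"tz": -30,"wx": 0,"wy": 0,"wz": 0,"grip": 0.5},
  {"tx": -20,"ty": 0,"tz": -30,"wx": 0,"wy": 0,"wz": 0,"grip": 0.5},
])

```text
time_s: 20.5
eef_pos: [0.49, 0.0775, 0.2366]
tcp_rot: [[-0.172, 0.985, 0.001], [0.985, 0.172, 0.001], [0.001, 0.001, -1.0]]
ft_force: [-0.7, 0.1, -0.4]
opening: 0.0214
finger_force: 0.0
```

```bash
python3 - <<'E'
from h import *
a=snap("wrist")["color"];b=snap("scene")["color"];d=snap("side")["color"]
C=np.zeros((600,800,3),np.uint8);C[:300,:480]=cv2.resize(a,(480,300))
C[:300,480:]=cv2.resize(a[110:290,200:392],(320,300),interpolation=3)
C[300:,:400]=cv2.resize(b[150:290,190:450],(400,300),interpolation=3);C[300:,400:]=cv2.resize(d[130:340,220:450],(400,300),interpolation=3)
cv2.imwrite("pics/p7.png",C[...,::-1])
E
```

```text
(no output)
```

View pics/p7.png

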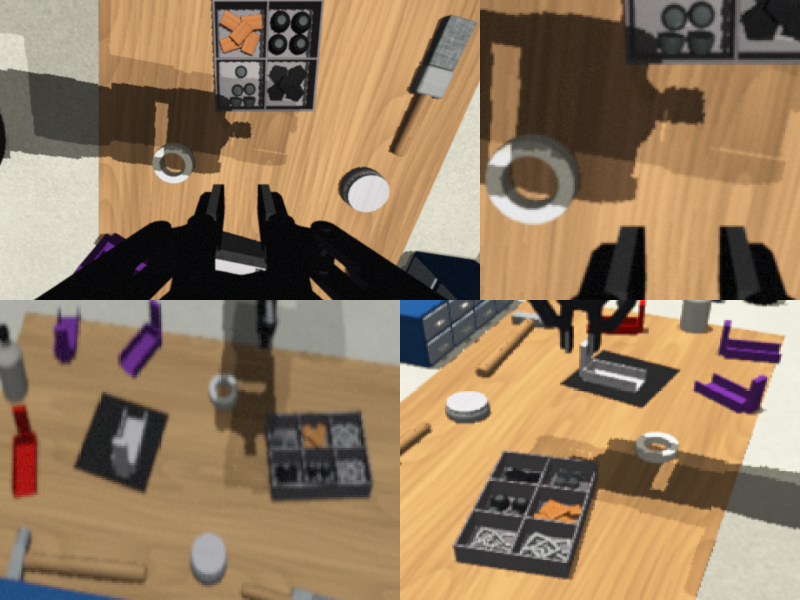

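All five studs show in the target cell: the stray at (240,72) and the other four at about (243,95). The scoop stands upright and empty on the mat, nothing else has moved, and the gripper is clear.

```bash
python3 -c "
from cell import ctrl
print(ctrl.hand_in())"
```

```text
the job is handed in; nothing more can be done
None
```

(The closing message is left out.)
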